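# Trim a tipped bench balance by feel

## Task

The bench balance with a parts tin on each tray is tipped over. Feel how far out of balance it is, then carry the brass weight across from the low tray to the front lane of the other tray and, still holding it, bring the beam down to level with it at the spot where the two sides balance; let go only there, so that the beam stays level by itself and never drops back onto a stop. Handle the balance gently, keep the tins in their pockets, and leave the other things on the bench alone.

Things in the scene. Friction and masses are not known exactly. Their poses are not given: they have to be found in the camera images.
- beam (a joint): Tilt of the beam (rad): 0 level, positive = left (+y) end up; stops at -0.055 and 0.055. Out of balance it lies at a stop, so it shows which side is heavy, not by how much. The pivot is slightly stiff: set level, the beam stays if the sides differ by under 0.042 N m (the weight 8.5 mm off its balance point), else it swings back slowly. The stiffness opposes any motion; tilt adds under 0.02 N m.
- balance: Fixed grey stand, base 150 x 440 x 12 mm; origin under its centre, on the bench below the pivot (axis along x, 110 mm up). y runs along the beam to its left end, x away from the robot. The beam carries a steel tray left and right, 41 to 215 mm from the pivot, 152 mm wide, each with a front lane and a tin pocket behind it. Two steel cheeks 118 mm high stand 0 to 62 mm behind the origin.
- pad_left (a point): Top of the round black rubber press pad (28 mm across) on a 20 mm stub at the left outer end of the beam, 238 mm from the pivot along the beam, in line with the origin, and at the pivot's own height (110 mm above the bench when level), so that sideways rubbing there does not turn the beam. A place to press the beam level and feel its weight.
- pad_right (a point): The same pad at the right outer end.
- lane_left (a point): Middle of the floor of the left tray's lane for the weight: 40 mm in front of the balance's origin, 128 mm left of the pivot; 85 mm above the bench when level. The lane runs along the beam, 56 mm wide between 6 mm high rims; the weight's centre can stand or slide anywhere from 66 to 190 mm from the pivot, along the beam.
- lane_right (a point): The same for the right tray's lane.
- pocket_left (a point): Centre of the floor of the left tray's tin pocket, 34 mm behind the origin, 120 mm left of the pivot.
- pocket_right (a point): The same for the right tray.
- slug_mid (a point): Centre (half-way up) of the plain brass weight: upright cylinder 40 mm across, 50 mm tall, 500 g, z along its axis, shallow groove near the top. It starts standing in the front lane of the low tray. Its balance point on the other tray always lies within that tray's lane, but differs every time as the tins' contents do.
- blue_tin_mid (a point): Centre of the blue closed parts tin with a blue lid, 63 x 83 x 45 mm (long side along the beam), loose in the pocket of the low (heavy) tray; unknown contents, roughly 0.65 to 0.95 kg.
- green_tin_mid (a point): Centre of the green closed parts tin, same size, loose in the pocket of the high (light) tray; unknown contents, roughly 0.3 kg.
- level: Bystander: yellow spirit level 24 x 230 x 42 mm, beyond the balance; origin under its centre, long along its y.
- screwdriver: Bystander: red-handled screwdriver lying on the bench to the left, along its x.
- wrench: Bystander: steel wrench lying on the bench to the right, along its x.
- bin: Bystander: clear acrylic bin with latched lid, 136 x 186 x 81 mm, far left; origin under its centre.
There are look-alikes about, which are no part of the job. What is shaped like the part that bears slug_mid but turquoise is not meant. Of the things that look like the part that bears green_tin_mid, the larger one is meant.

How it is judged:
On the way:
1. the brass weight stands upright in the lane of the tray that was high, beside the green tin (horizontal distance between slug_mid and green_tin_mid below 0.115 m and angle between slug_mid's own z axis and vertical below 0.15 rad and contact force between slug and balance above 1 N), for 0.2 s.
At the end, for the whole second after the job is handed in: The brass weight stands upright and at rest in the front lane beside the green tin (centre within 115 mm of the tin's, bearing on the tray), let go, and the beam stays level by itself, within 0.025 rad, for the last second (all of step 1 and value of joint beam between -0.025 and 0.025 rad and velocity of joint beam between -0.02 and 0.02 rad/s and linear speed of slug below 0.02 m/s); the robot touches nothing.
It fails at once if the robot pushes on the balance with more than 20 N (contact force between any of the fingers, the arm and balance above 20 N).
It fails at once if the brass weight is slammed or pressed on the balance with more than 30 N (contact force between slug and balance above 30 N).
It fails at once if the brass weight has been let go on the tray beside the green tin and the beam lies tipped by more than 0.045 rad (at or near a stop) (horizontal distance between slug_mid and green_tin_mid below 0.115 m and contact force between slug and balance above 1 N and contact force between the fingers and slug below 0.2 N and (value of joint beam above 0.045 rad or value of joint beam below -0.045 rad)).
It fails at once if a tin leaves its pocket ((distance between blue_tin_mid and pocket_left above 0.045 m and distance between blue_tin_mid and pocket_right above 0.045 m) or (distance between green_tin_mid and pocket_left above 0.045 m and distance between green_tin_mid and pocket_right above 0.045 m)).
It fails at once if a bystander (level, screwdriver, wrench, bin) is moved more than 30 mm (distance of any of level, screwdriver, wrench, bin from where it was at the start of the episode above 0.03 m).
It also fails if it takes over 61 s, if anything falls off the work surface, if the arm or the gripper's body presses on something with over 40 N, if the wrist force passes 120 N, or if a joint passes its speed limit or range.

## Robot

A 6-joint arm with a two-finger parallel gripper is mounted at the origin on the work surface. World frame = base frame: x ahead of the robot, y to its left, z up, the work surface at z = 0. Lengths are in m, angles in rad, forces in N, time in s.
With the tool pointing down it reaches from about 0.25 to 0.725 m from the base axis. Payload 4 kg.
Tool frame: the origin (TCP) lies between the finger pads; the fingertips stand 8 mm ahead of it and the grasp point (between the pads) lies 11 mm behind it; z points along the fingers, y is the direction in which the jaws open and shut (so a half turn about z gives the same grasp; the last joint's range is limited). The gripper opens to 85 mm and grips with 20 to 120 N. Pads are 22 mm wide; open, the fingers measure 114 mm over their backs; the gripper's body (76 mm by 85 mm) begins 54 mm behind the grasp point. The pads swing forward as they close: fully open they stand 13 mm farther back than shut.
Start: joints at [-1.328, 0.241, 0.005, 1.335, 0, 1.571], TCP at [0.12, -0.485, 0.239] pointing down, gripper open.
Joint ranges: [-2.72, 2.72], [-1.05, 1.87], [-1.09, 1.28], [-1.99, 2.15], [-1.42, 1.44], [-3.14, 3.14]. Speed limits (rad/s): [2.79, 2.79, 3.14, 3.14, 3.14, 3.14].

## Interface

Orientations are given as a unit quaternion [x, y, z, w].
In Python, from workcell import * gives the robot as it stands.
- The arm moves only by the tool send_rows, never from a script. Its argument "increments" is a list that holds one entry, the list of rows, each a list of 6 numbers: the shift along the tool's x, y, z in units of 50 mm (1.0 is 50 mm), then the turn, a rotation vector about the tool's x, y, z in units of 10 degrees (1.0 is 10 degrees). In form: [[[x, y, z, ax, ay, az], ...]]. A call has 1 to 8 rows; each row shifts and turns the commanded pose from where the row before left it, along the tool's axes as they then stand; what a row does not reach is not made up. A row lasts 1/8 s, in which the tool goes at most 62.5 mm and 10.7 degrees, less where a joint would pass 70% of its speed; a pose out of reach is approached as far as the arm can. A call with a number of a shift or a turn outside -1 to 1 is refused whole. A call with a gripper value outside its range is refused whole. "grip" is the closure, from 0 (fully open) to 1 (shut), set as the call begins (left out, the last holds). The fingers move at their own pace and stop on an object; the grip force is fixed at half the most. Time passes only in rows, so rows that do not move let the fingers close. It gives the time, the measured TCP pose, the force and the opening at its end, in the units of the state.
- get_obs(): the state, without advancing time (a new reading comes with each control period).
- camera(name): name is "scene" or "top"; returns a dict with "color" (384x512x3 uint8, red, green, blue), "z_map" (384x512 float32, m along the optical axis (not along the pixel's ray), 0 where there is no reading), "intrinsics" (3x3 intrinsics, pixels), "dist" ([k1, k2, p1, p2, k3] as OpenCV has them; the pictures are not rectified), "pose" (4x4, takes a point from camera to world coordinates). Camera axes: x right, y down, z forward; pixel columns grow to the right and rows downward; lengths in m; the calibration is good to about 2 mm. A picture is of the moment at which its call begins.
- job_done(): hands the job in, once; it reports no verdict.
The state is a dict: "clock": time; "joint_pos": joint angles; "joint_vel": joint speeds; "tau": joint torques, N m; "eef_pos": TCP position; "tool_rot": TCP orientation; "ft_force": force on the tool from outside, world axes, zero at the start; "ft_torque": the same for the moment, N m; "grip_width": finger opening in m.
Only numpy, scipy, OpenCV 4.12 (cv2) and the standard library are available. Lean on these libraries where they do the work, as an engineer would, in place of code of your own. Each camera call takes 0.05 s, during which the arm holds its last target.

## Working session

There is one attempt and no reset: what is moved stays moved. The work goes in short steps, Python scripts to look and compute and a tool call to move; the robot and the scene stay as the last step left them, time stands still between calls to the robot, and variables do not carry over. Pictures are saved under pics/ and viewed, and the job is handed in when it is done.

Besides the shell and the picture viewer there is one more tool, called after "Emit:" as name(argument=value, ...), one argument or row to a line, values as JSON. send_rows: Moves the arm, as the interface text tells. Its arguments: {"type":"object","properties":{"increments":{"type":"array"},"grip":{"type":"number"}},"required":["increments"]}

```bash
ls; mkdir -p pics
python3 - <<'E'
from workcell import *
import cv2, numpy as np
for n in ["scene","top"]:
    c=camera(n); cv2.imwrite(f"pics/{n}0.png",cv2.cvtColor(c["color"],cv2.COLOR_RGB2BGR))
    np.savez(f"{n}0.npz",**c); print(n,c["intrinsics"].tolist(),c["dist"],c["pose"].round(4).tolist())
print(get_obs())
E
```

```text
pics
scene [[362.8595579556114, 0.0, 251.47058192196343], [0.0, 362.8595579556114, 193.28097076527868], [0.0, 0.0, 1.0]] [-0.0926878  0.         0.         0.         0.       ] [[-0.8882, 0.262, -0.3775, 0.9702], [0.459, 0.5439, -0.7025, 0.7293], [0.0213, -0.7972, -0.6033, 0.7043], [0.0, 0.0, 0.0, 1.0]]
top [[496.10010204733896, 0.0, 252.8170782787885], [0.0, 496.10010204733896, 197.85597822747468], [0.0, 0.0, 1.0]] [-0.14272347  0.          0.          0.          0.        ] [[0.008, -0.9829, 0.184, 0.2546], [-0.9999, -0.0066, 0.0083, -0.0033], [-0.0069, -0.184, -0.9829, 1.8266], [0.0, 0.0, 0.0, 1.0]]
{'clock': 0.1, 'joint_pos': array([-1.32797354e+00,  2.41333356e-01,  3.88765796e-03,  1.33521751e+00,
       -1.03542155e-05,  1.57079828e+00]), 'joint_vel': array([-0.00059018, -0.0029595 ,  0.0010256 , -0.00084504, -0.0007549 ,
        0.00154799]), 'tau': array([ 1.87892078e-05, -3.73138869e+01,  2.53009915e+01,  1.08868559e-02,
       -9.20782350e-05, -1.23247366e-05]), 'eef_pos': array([ 0.12008805, -0.48480445,  0.23851507]), 'tool_rot': array([ 9.92638372e-01,  1.21112310e-01, -1.18191869e-04, -9.25941041e-04]), 'ft_force': array([ 0.51123336, -0.18933135, -0.85667312]), 'ft_torque': array([-0.01264348, -0.00429106,  0.01842096]), 'grip_width': 0.08519436548641166}
```

View pics/scene0.png

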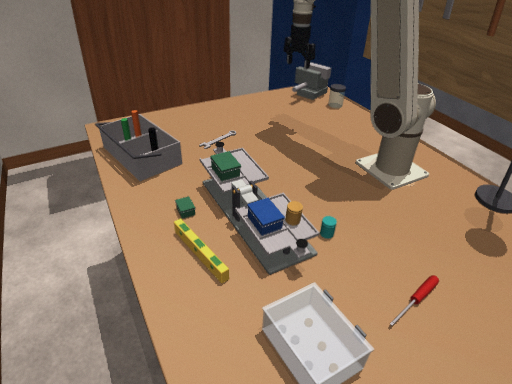

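View pics/top0.png

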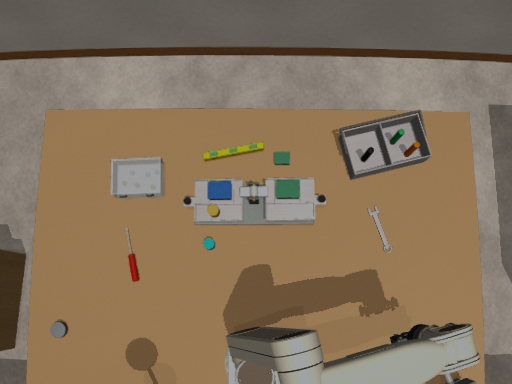

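The top view shows the brass weight at (213,210), with a turquoise look-alike at (209,243). The large green tin is at (288,189) and a small green one at (282,158). The blue tin is on the left tray, which is the low one. The pads are at (187,201) and (322,199).

```bash
cat > h.py <<'E'
import numpy as np, cv2
def ray(c,uv,z):
    p=cv2.undistortPoints(np.array([[uv]],float),c["intrinsics"],c["dist"])[0,0]
    R=c["pose"][:3,:3];t=c["pose"][:3,3]
    d=R@np.array([p[0],p[1],1]); return t+d*(z-t[2])/d[2]
def proj(c,P):
    P=np.atleast_2d(P).astype(float);Ti=np.linalg.inv(c["pose"])
    r,_=cv2.Rodrigues(Ti[:3,:3]); 
    return cv2.projectPoints(P,r,Ti[:3,3],c["intrinsics"],c["dist"])[0][:,0]
def pts(c):
    h,w=c["z_map"].shape;u,v=np.meshgrid(np.arange(w),np.arange(h))
    q=cv2.undistortPoints(np.stack([u,v],-1).reshape(-1,1,2).astype(float),c["intrinsics"],c["dist"]).reshape(h,w,2)
    Z=c["z_map"];X=np.stack([q[...,0]*Z,q[...,1]*Z,Z],-1)
    return X@c["pose"][:3,:3].T+c["pose"][:3,3]
E
python3 - <<'E'
from h import *
t=dict(np.load("top0.npz"));s=dict(np.load("scene0.npz"))
for n,c,b in [("t",t,(170,130,340,260)),("s",s,(170,130,345,275))]:
    im=cv2.cvtColor(c["color"],cv2.COLOR_RGB2BGR)[b[1]:b[3],b[0]:b[2]]
    cv2.imwrite(f"pics/{n}crop.png",cv2.resize(im,None,fx=4,fy=4,interpolation=cv2.INTER_CUBIC))
    hsv=cv2.cvtColor(c["color"],cv2.COLOR_RGB2HSV);P=pts(c)
    for nm,lo,hi in [("brass",(15,130,120),(28,255,255)),("black",(0,0,0),(180,255,50)),("blue",(105,120,50),(125,255,255)),("green",(60,80,30),(85,255,255)),("yel",(27,150,100),(35,255,255)),("turq",(85,120,80),(95,255,255))]:
        m=cv2.inRange(hsv,lo,hi);k,_,st,ce=cv2.connectedComponentsWithStats(m)
        for i in range(1,k):
            if st[i,4]>25 and b[0]<ce[i][0]<b[2] and b[1]<ce[i][1]<b[3]:
                q=P[(_==i)]; print(n,nm,ce[i].round(1),st[i],np.median(q,0).round(4),np.percentile(q[:,2],95).round(3))
E
```

```text
t brass [212.5 209.8] [208 205  11  11  93] [0.5292 0.1496 0.1276] 0.134
t black [321.2 198.4] [318 196   7   6  35] [ 0.5746 -0.2278  0.123 ] 0.131
t black [187.  200.5] [184 198   7   6  34] [0.5663 0.2455 0.0949] 0.101
t black [253.8 201.7] [249 200  10   4  32] [0.5726 0.0054 0.0517] 0.091
t blue [219.1 189.8] [208 181  23  19 416] [0.6008 0.1298 0.123 ] 0.13
t green [282. 158.] [275 153  15  11 164] [ 0.7434 -0.0962  0.0311] 0.041
t green [287.5 188.6] [276 180  24  19 416] [ 0.6038 -0.1081  0.1364] 0.143
t yel [233.  150.6] [203 142  60  17 269] [0.7686 0.0795 0.0401] 0.048
t turq [208.7 243.5] [204 238  11  12  97] [0.4202 0.1685 0.049 ] 0.057
s brass [295.  206.6] [288 201  15  13 148] [0.5347 0.1534 0.1262] 0.128
s brass [202.1 251.4] [173 218  57  65 646] [0.774  0.1119 0.034 ] 0.043
s black [219.2 144. ] [216 142   8   5  35] [ 0.5787 -0.2277  0.1222] 0.125
s black [224.6 172.5] [212 162  28  18 190] [ 0.6313 -0.0736  0.1102] 0.13
s black [254.6 190.2] [253 186   4  10  27] [0.5814 0.0224 0.1044] 0.115
s black [235.4 204.4] [232 192   8  30 169] [0.6363 0.0148 0.0734] 0.108
s black [188.  213.3] [179 208  16  10  62] [ 0.7506 -0.0689  0.0131] 0.022
s black [301.5 243. ] [297 239  10   9  77] [0.5723 0.2456 0.0961] 0.098
s black [286.2 250.6] [283 248   7   6  36] [0.5768 0.1951 0.0229] 0.033
s blue [264.9 215.4] [248 198  36  37 839] [0.614  0.1411 0.1213] 0.125
s green [225.4 165.1] [211 152  30  28 540] [ 0.6159 -0.0937  0.1346] 0.138
s green [185.3 206.3] [176 197  19  21 247] [ 0.7515 -0.0834  0.031 ] 0.034
s yel [196.  240.4] [175 219  42  41 226] [0.7766 0.0673 0.0415] 0.043
s yel [220.9 266.7] [211 261  17  11  62] [0.7551 0.1863 0.0427] 0.045
s turq [329.  221.9] [322 217  14  11 125] [0.4269 0.174  0.0484] 0.051
```

View pics/tcrop.png

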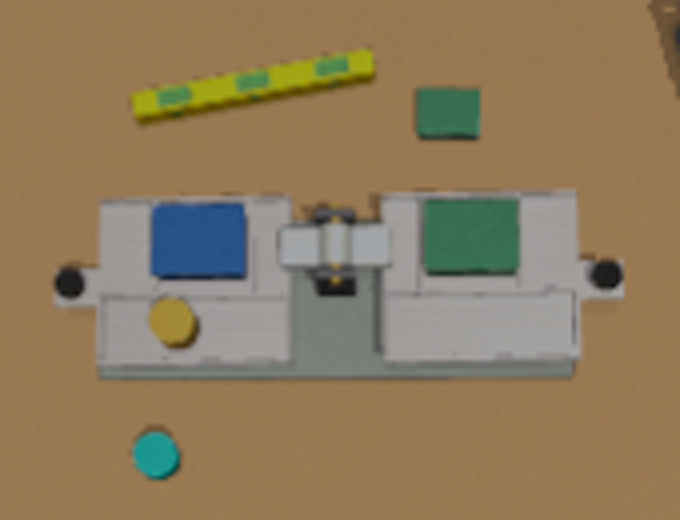

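View pics/scrop.png

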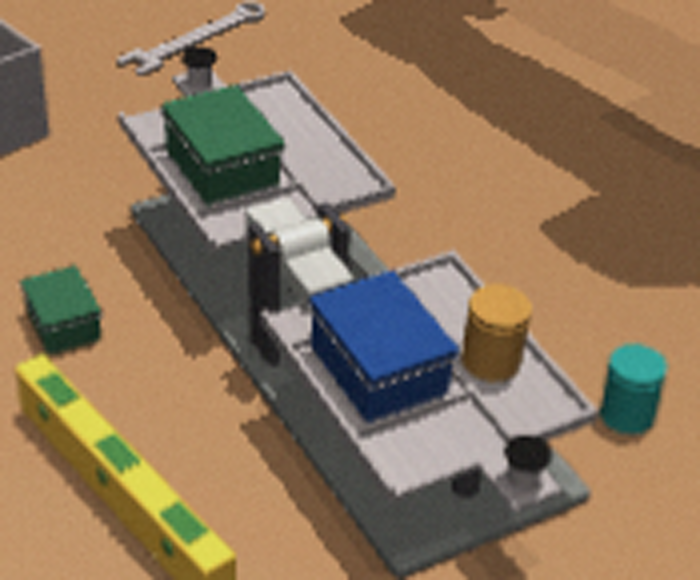

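Run:
```python
from h import *
t=dict(np.load("top0.npz"));s=dict(np.load("scene0.npz"))
pl=ray(t,(187,200.5),.097);pr=ray(t,(321.2,198.4),.123)
print("pads top",pl,pr,np.linalg.norm(pl[:2]-pr[:2]))
print("pads scene",ray(s,(301.5,243),.097),ray(s,(219.2,144),.123))
print("pads center",(pl+pr)/2,"yaw",np.arctan2(-(pl-pr)[0],(pl-pr)[1]))
for n,c,uv in [("t",t,(212.5,209.8)),("s",s,(295,206.6))]:print("slug",n,ray(c,uv,.128))
# stereo
def tri(a,b):
    As=[]
    A=np.zeros((3,3));B=np.zeros(3)
    for c,uv in ((t,a),(s,b)):
        o=c["pose"][:3,3];d=ray(c,uv,0)-o;d/=np.linalg.norm(d);M=np.eye(3)-np.outer(d,d);A+=M;B+=M@o
    return np.linalg.solve(A,B)
print(tri((187,200.5),(301.5,243)),tri((321.2,198.4),(219.2,144)),tri((212.5,209.8),(295,206.6)))
print(ray(t,(219.1,189.8),.127),ray(t,(287.5,188.6),.139))
```

```text
pads top [0.56717943 0.24514193 0.097     ] [ 0.57313654 -0.22832147  0.123     ] 0.4735008740106648
pads scene [0.57296607 0.24669232 0.097     ] [ 0.57928526 -0.22750699  0.123     ]
pads center [0.57015799 0.00841023 0.11      ] yaw 0.012581316719476512
slug t [0.52937211 0.15062446 0.128     ]
slug s [0.53609004 0.15545375 0.128     ]
[0.5691471  0.24463701 0.09297395] [ 0.5757857  -0.22990913  0.12030021] [0.5310765  0.15049653 0.12230287]
[0.60059885 0.12918651 0.127     ] [ 0.60398825 -0.1093828   0.139     ]
```

The crops confirm the picks: the brass weight stands in the left (low) lane beside the blue tin, and the turquoise one stands off the balance. The larger green tin is in the right pocket. The balance origin is about (0.571, 0.0085), yaw about 0.0126. I'll grip with the jaws along the beam and go above the weight first.

Emit:
send_rows(
  increments=[
    [[0, 0, 0, 0, 0, 0.66], [0, 0, 0, 0, 0, 0.66], [0.58, -0.9, 0, 0, 0, 0], [0.58, -0.9, 0, 0, 0, 0], [0.58, -0.9, 0, 0, 0, 0], [0.58, -0.9, 0, 0, 0, 0], [0.58, -0.9, 0, 0, 0, 0], [0.58, -0.9, 0, 0, 0, 0]],
  ],
  grip=0.2,
)

```text
clock: 1.1
eef_pos: [0.2913, -0.2116, 0.2391]
tool_rot: [1.0, 0.006, 0.0, -0.0]
ft_force: [0.6, 0.2, -0.2]
grip_width: 0.0684
```

Emit:
send_rows(
  increments=[
    [[0.58, -0.9, 0, 0, 0, 0], [0.58, -0.9, 0, 0, 0, 0], [0.58, -0.9, 0, 0, 0, 0], [0.58, -0.9, 0, 0, 0, 0], [0.58, -0.9, 0, 0, 0, 0], [0.58, -0.9, 0, 0, 0, 0], [0.58, -0.9, 0, 0, 0, 0], [0, 0, 0, 0, 0, 0]],
  ],
)

```text
clock: 2.1
eef_pos: [0.4923, 0.0539, 0.2395]
tool_rot: [0.999, 0.042, -0.002, -0.021]
ft_force: [-0.9, -0.9, -0.3]
grip_width: 0.0683
```

Run:
```python
from workcell import *
from scipy.spatial.transform import Rotation as R
from h import *
fs=[]
for i in range(6):
    o=get_obs(); fs.append(o["ft_force"]); c=camera("top")
print(np.round(fs,2)); o=get_obs(); print(o["clock"],o["eef_pos"],R.from_quat(o["tool_rot"]).as_matrix().round(4),o["grip_width"])
# slug top in scene
s=camera("scene"); cv2.imwrite("pics/s1.png",cv2.resize(cv2.cvtColor(s["color"],cv2.COLOR_RGB2BGR)[120:290,170:360],None,fx=4,fy=4))
```

```text
[[-0.86 -0.91 -0.26]
 [-0.23 -0.08  0.74]
 [ 0.5   0.13  0.24]
 [-0.16 -0.05 -0.19]
 [-0.03 -0.07 -0.59]
 [-0.29  0.41  0.05]]
2.4 [0.49037892 0.0521046  0.24067645] [[ 9.967e-01  8.150e-02 -4.200e-03]
 [ 8.160e-02 -9.958e-01  4.180e-02]
 [-8.000e-04 -4.200e-02 -9.991e-01]] 0.06848810975796396
```

View pics/s1.png

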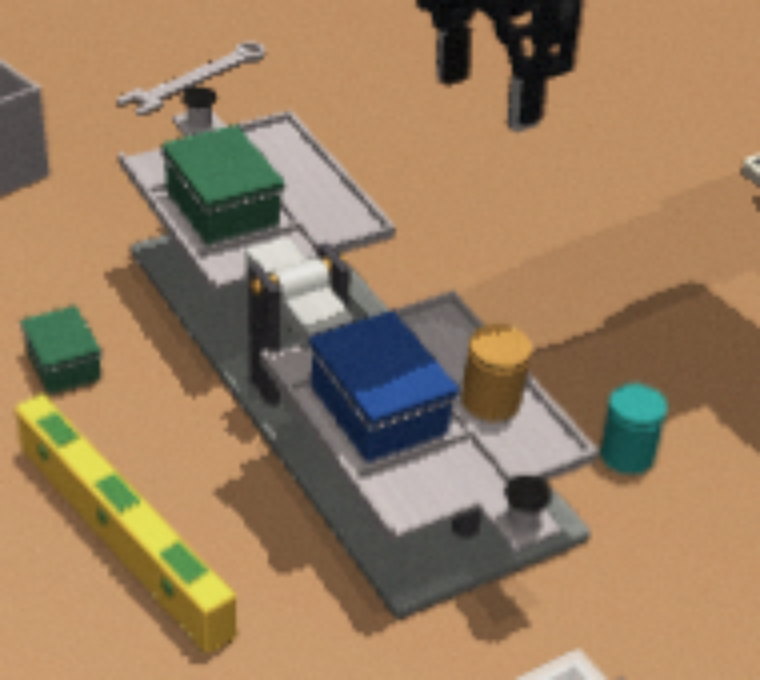

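Run:
```python
from workcell import *
print(get_obs()); 
import cv2
c=camera("scene");cv2.imwrite("pics/s2.png",cv2.cvtColor(c["color"],cv2.COLOR_RGB2BGR));print(get_obs()["eef_pos"],get_obs()["joint_vel"])
```

```text
{'clock': 2.45, 'joint_pos': array([ 0.08070153,  0.22689653, -0.00970239,  1.33480769,  0.04214303,
        3.14062168]), 'joint_vel': array([ 0.00022445,  0.00074875,  0.00701723,  0.00026841, -0.00014285,
        0.00118672]), 'tau': array([ 6.63347309e-02, -3.63610160e+01,  2.52096820e+01,  4.49367886e-03,
        1.38057503e-01, -2.07508242e-05]), 'eef_pos': array([0.49049066, 0.05215973, 0.24075267]), 'tool_rot': array([ 0.99894472,  0.04080942, -0.00114457, -0.02104105]), 'ft_force': array([-0.15244703, -0.28604053,  0.24414335]), 'ft_torque': array([-0.04982191, -0.00155796,  0.00112999]), 'grip_width': 0.0684306505961388}
[0.49067638 0.05219982 0.24085042] [ 3.05817766e-03  3.09451072e-03  7.00916609e-03  3.49265763e-05
 -3.98718645e-04  5.80243624e-04]
```

Joint 6 reached its limit, so I'll use the equivalent grasp half a turn the other way.

Emit:
send_rows(
  increments=[
    [[0, 0, 0, 0, 0, -1], [0, 0, 0, 0, 0, -1], [0, 0, 0, 0, 0, -1], [0, 0, 0, 0, 0, -1], [0, 0, 0, 0, 0, -1], [0, 0, 0, 0, 0, -1], [0, 0, 0, 0, 0, -1], [0, 0, 0, 0, 0, -1]],
  ],
)

```text
clock: 3.5
eef_pos: [0.4908, 0.0524, 0.2408]
tool_rot: [0.737, 0.676, 0.013, -0.017]
ft_force: [-0.3, 0.1, 0.8]
grip_width: 0.0684
```

Emit:
send_rows(
  increments=[
    [[0, 0, 0, 0, 0, -1], [0, 0, 0, 0, 0, -1], [0, 0, 0, 0, 0, -1], [0, 0, 0, 0, 0, -1], [0, 0, 0, 0, 0, -1], [0, 0, 0, 0, 0, -1], [0, 0, 0, 0, 0, -1], [0, 0, 0, 0, 0, -1]],
  ],
)

```text
clock: 4.5
eef_pos: [0.4909, 0.0524, 0.2408]
tool_rot: [0.13, 0.991, 0.021, -0.005]
ft_force: [0.2, -0.3, 0.4]
grip_width: 0.0685
```

```bash
cat > st.py <<'E'
from workcell import *
from scipy.spatial.transform import Rotation as R
import numpy as np
O=np.array([.571,.0085]);a=.0126
def plan(target,verbose=1):
    """increments (tool axes, units) to TCP target with tool x=-beam x dir, y=beam y dir, z down"""
    o=get_obs();M=R.from_quat(o["tool_rot"]).as_matrix()
    G=np.array([[-np.cos(a),-np.sin(a),0],[-np.sin(a),np.cos(a),0],[0,0,-1]]).T
    rv=R.from_matrix(M.T@G).as_rotvec(degrees=True)/10
    d=M.T@(np.array(target)-o["eef_pos"])/.05; dg=G.T@(np.array(target)-o["eef_pos"])/.05
    print("t",o["clock"],"pos",o["eef_pos"].round(4),"w",round(o["grip_width"],4),"turn",rv.round(3),"shift now",d.round(3),"shift after turn",dg.round(3),"q6",o["joint_pos"][5].round(2))
def w(xb,yb,z): return [O[0]+xb*np.cos(a)-yb*np.sin(a),O[1]+xb*np.sin(a)+yb*np.cos(a),z]
E
python3 -c "
from st import *
plan([.529,.150,.24])"
```

```text
t 4.5 pos [0.4909 0.0524 0.2408] w 0.0685 turn [ 0.237 -0.051 -1.569] shift now [-0.233  2.081  0.096] shift after turn [-0.787  1.943  0.016] q6 0.34
```

Emit:
send_rows(
  increments=[
    [[0, 0, 0, 0.12, -0.025, -0.785], [0, 0, 0, 0.12, -0.025, -0.785], [-0.26, 0.65, 0, 0, 0, 0], [-0.26, 0.65, 0, 0, 0, 0], [-0.26, 0.65, 0.4, 0, 0, 0], [0, 0, 0.5, 0, 0, 0], [0, 0, 0, 0, 0, 0]],
  ],
)

```text
clock: 5.38
eef_pos: [0.5276, 0.1501, 0.1935]
tool_rot: [-0.004, 1.0, -0.001, -0.003]
ft_force: [0.3, 0.3, 1.1]
grip_width: 0.068
```

```bash
python3 -c "
from st import *
from h import *
plan([.529,.150,.099])
c=camera('scene');cv2.imwrite('pics/s3.png',cv2.resize(cv2.cvtColor(c['color'],cv2.COLOR_RGB2BGR)[120:290,200:390],None,fx=4,fy=4))
c=camera('top');cv2.imwrite('pics/t3.png',cv2.resize(cv2.cvtColor(c['color'],cv2.COLOR_RGB2BGR)[130:280,150:340],None,fx=4,fy=4))
"
```

```text
t 5.375 pos [0.5276 0.1501 0.1935] w 0.068 turn [-0.011 -0.032 -0.027] shift now [-3.90e-02  1.00e-03  1.89e+00] shift after turn [-0.028 -0.003  1.89 ] q6 0.27
```

View pics/s3.png

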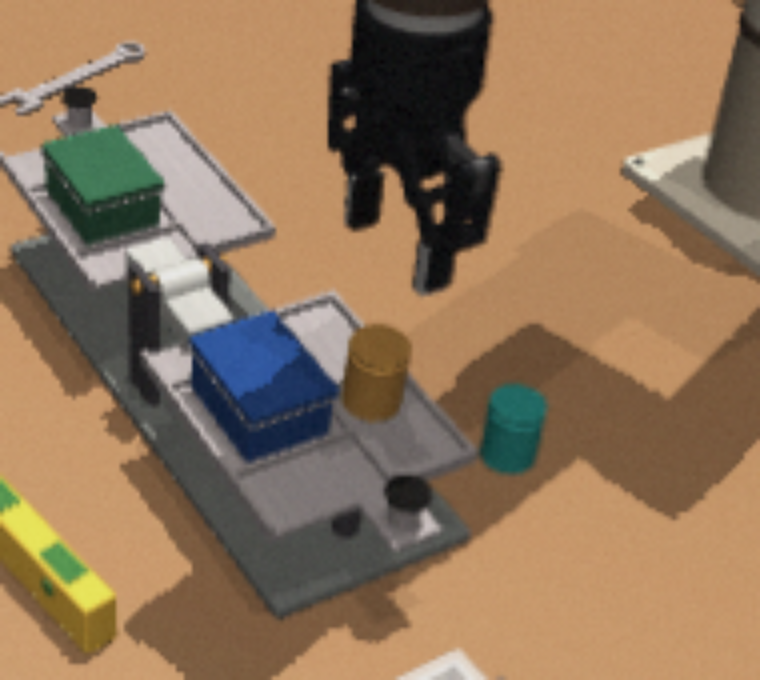

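View pics/t3.png

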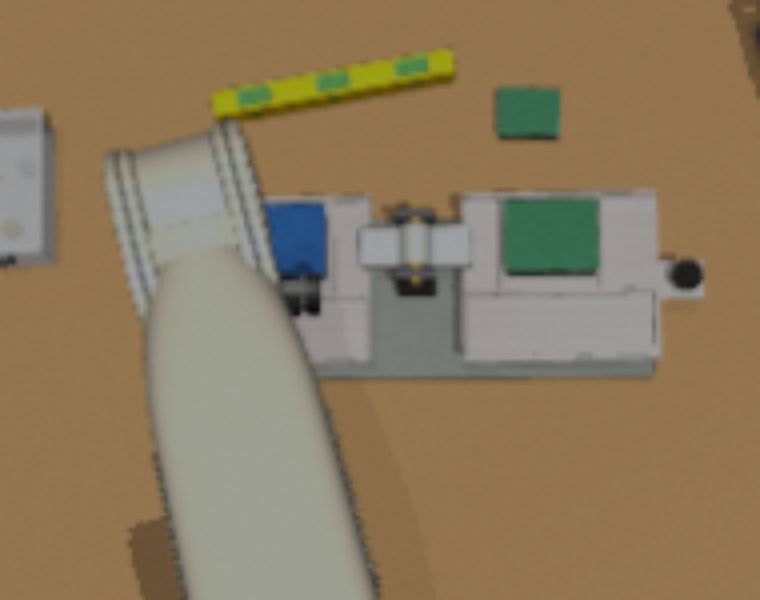

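Emit:
send_rows(
  increments=[
    [[-0.03, 0, 0.4, -0.01, -0.03, -0.03], [0, 0, 0.5, 0, 0, 0], [0, 0, 0.5, 0, 0, 0], [0, 0, 0.3, 0, 0, 0], [0, 0, 0.17, 0, 0, 0], [0, 0, 0, 0, 0, 0]],
  ],
)

```text
clock: 6.22
eef_pos: [0.5312, 0.1505, 0.1022]
tool_rot: [-0.006, 1.0, 0.001, 0.002]
ft_force: [-0.2, -0.4, 0.8]
grip_width: 0.0678
```

```bash
python3 -c "
from st import *
from h import *
plan([.529,.150,.099])
c=camera('scene');cv2.imwrite('pics/s4.png',cv2.resize(cv2.cvtColor(c['color'],cv2.COLOR_RGB2BGR)[140:270,230:370],None,fx=5,fy=4))
"
```

```text
t 6.225 pos [0.5312 0.1505 0.1022] w 0.0678 turn [0.007 0.026 0.   ] shift now [ 0.045 -0.009  0.063] shift after turn [ 0.045 -0.009  0.063] q6 0.26
```

View pics/s4.png

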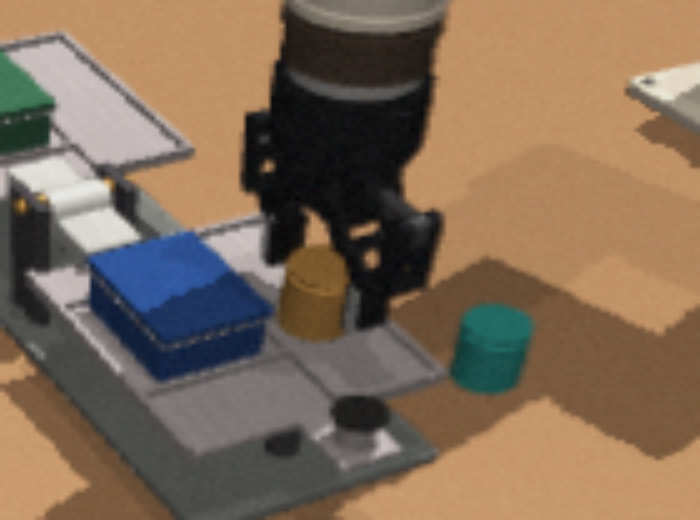

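The weight stands between the fingers. Closing now.

Emit:
send_rows(
  increments=[
    [[0.04, 0, 0.03, 0, 0.02, 0], [0, 0, 0, 0, 0, 0], [0, 0, 0, 0, 0, 0], [0, 0, 0, 0, 0, 0], [0, 0, 0, 0, 0, 0]],
  ],
  grip=1,
)

```text
clock: 6.9
eef_pos: [0.5294, 0.1506, 0.1016]
tool_rot: [-0.006, 1.0, 0.001, 0.001]
ft_force: [-2.3, 0.8, 5.9]
grip_width: 0.0384
```

```bash
python3 -c "
from st import *
plan([.529,.150,.2])"
```

```text
t 6.9 pos [0.5294 0.1506 0.1016] w 0.0384 turn [0.007 0.013 0.002] shift now [ 0.004 -0.009 -1.969] shift after turn [ 0.009 -0.011 -1.969] q6 0.26
```

Emit:
send_rows(
  increments=[
    [[0, 0, -0.1, 0, 0, 0], [0, 0, -0.3, 0, 0, 0], [0, 0, -0.6, 0, 0, 0], [0, 0, -0.6, 0, 0, 0], [0, 0, -0.4, 0, 0, 0], [0, 0, 0, 0, 0, 0]],
  ],
)

```text
clock: 7.65
eef_pos: [0.5303, 0.1508, 0.2026]
tool_rot: [-0.006, 1.0, 0.001, 0.003]
ft_force: [0.6, 0.6, -5.8]
grip_width: 0.0384
```

```bash
python3 -c "
from st import *
from h import *
plan(w(-.04,-.11,.2))
c=camera('scene');cv2.imwrite('pics/s5.png',cv2.resize(cv2.cvtColor(c['color'],cv2.COLOR_RGB2BGR)[100:270,180:370],None,fx=4,fy=4))
np.savez('s5.npz',**c)
t=camera('top')
for k,(uv,z) in {'L':((187,200.5),.097),'R':((321.2,198.4),.123)}.items(): pass
"
```

```text
t 7.65 pos [0.5303 0.1508 0.2026] w 0.0384 turn [0.014 0.029 0.002] shift now [ 0.023 -5.056  0.039] shift after turn [ 0.021 -5.056  0.052] q6 0.26
```

View pics/s5.png

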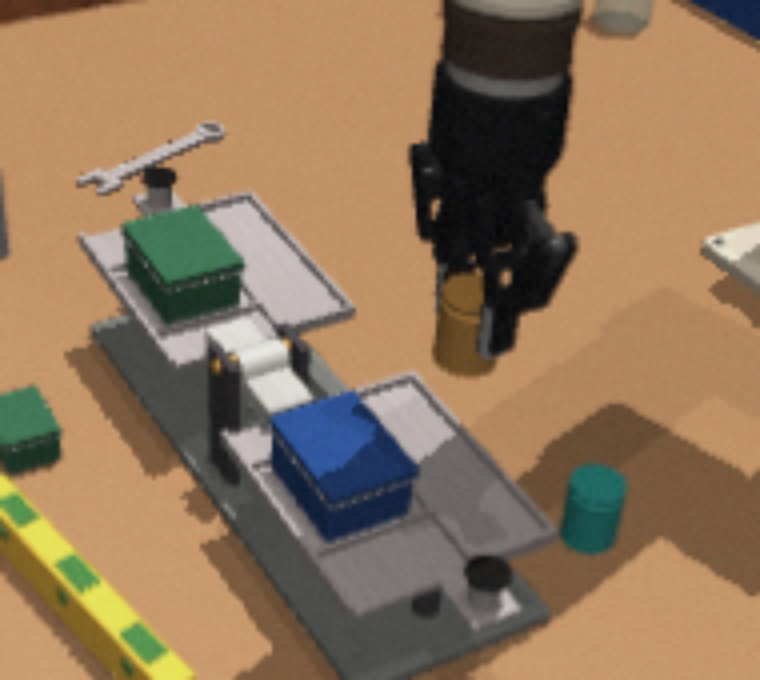

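Emit:
send_rows(
  increments=[
    [[0.02, -0.8, 0, 0.01, 0.03, 0], [0, -0.85, 0, 0, 0, 0], [0, -0.85, 0, 0, 0, 0], [0, -0.85, 0, 0, 0, 0], [0, -0.85, 0.2, 0, 0, 0], [0, -0.85, 0.6, 0, 0, 0], [0, 0, 0.6, 0, 0, 0], [0, 0, 0, 0, 0, 0]],
  ],
)

```text
clock: 8.75
eef_pos: [0.5273, -0.102, 0.1265]
tool_rot: [-0.006, 1.0, 0.001, -0.007]
ft_force: [-0.4, 0.2, -4.9]
grip_width: 0.0382
```

```bash
cat >> st.py <<'E'
def feel(n=16):
    F=[];T=[];P=[];N=[]
    for i in range(n):
        camera("top");o=get_obs();F.append(o["ft_force"]);T.append(o["tau"]);P.append(o["eef_pos"]);N.append(o["ft_torque"])
    F=np.array(F);T=np.array(T)
    print("F",F.mean(0).round(3),"sd",F.std(0).round(2),"M",np.mean(N,0).round(3),"sdM",np.std(N,0).round(3),"tau",T.mean(0).round(4),"sd",T.std(0).round(4),"pos",np.mean(P,0).round(4),"clock",o["clock"])
    p=np.mean(P,0)[:2]-O; print("beam coords",[round(p@[np.cos(a),np.sin(a)],4),round(p@[-np.sin(a),np.cos(a)],4)])
def pads():
    import h,cv2
    s=camera("scene");t=camera("top");
    for c,n in((s,"s"),(t,"t")):
        hsv=cv2.cvtColor(c["color"],cv2.COLOR_RGB2HSV);m=cv2.inRange(hsv,(0,0,0),(180,255,55));k,l,stt,ce=cv2.connectedComponentsWithStats(m)
        for (x,y) in ([(301.5,243),(219.2,144)] if n=="s" else [(187,200.5),(321.2,198.4)]):
            for i in range(1,k):
                if 15<stt[i,4]<150 and np.hypot(ce[i][0]-x,ce[i][1]-y)<12: print(n,ce[i].round(1),stt[i,4])
    return s,t
E
python3 -c "
from st import *
plan(w(-.04,-.11,.125)); feel(14)"
```

```text
t 8.75 pos [ 0.5273 -0.102   0.1265] w 0.0382 turn [ 0.009 -0.08  -0.006] shift now [-0.102 -0.001  0.028] shift after turn [-0.102 -0.001  0.029] q6 -0.2
F [-0.089  0.238 -4.605] sd [0.43 0.42 0.35] M [-0.002  0.003  0.001] sdM [0.038 0.038 0.022] tau [-1.11400e-01 -4.48162e+01  2.47805e+01  4.69000e-02 -1.37000e-02
  1.00000e-04] sd [1.718e-01 4.964e-01 4.455e-01 5.250e-02 1.020e-02 1.000e-04] pos [ 0.5313 -0.1018  0.1311] clock 9.45
beam coords [np.float64(-0.0411), np.float64(-0.1098)]
```

```bash
python3 -c "
from st import *
plan(w(-.04,-.11,.125)); feel(4);plan(w(-.04,-.11,.125))"
```

```text
t 9.45 pos [ 0.531  -0.1021  0.1307] w 0.0386 turn [-0.003 -0.024  0.002] shift now [-0.028  0.001  0.113] shift after turn [-0.027  0.001  0.113] q6 -0.2
F [-0.164 -0.148 -4.916] sd [0.42 0.57 0.14] M [-0.021  0.001 -0.009] sdM [0.023 0.024 0.005] tau [ 2.41000e-02 -4.52459e+01  2.50594e+01  2.86000e-02 -5.10000e-03
  0.00000e+00] sd [0.0059 0.0102 0.0095 0.0012 0.0003 0.    ] pos [ 0.531  -0.1021  0.1305] clock 9.65
beam coords [np.float64(-0.0414), np.float64(-0.1101)]
t 9.65 pos [ 0.5309 -0.1021  0.1305] w 0.0385 turn [-0.003 -0.026  0.002] shift now [-0.03   0.002  0.109] shift after turn [-0.029  0.002  0.109] q6 -0.2
```

Emit:
send_rows(
  increments=[
    [[-0.03, 0, 0.08, 0, -0.02, 0], [0, 0, 0.08, 0, 0, 0], [0, 0, 0.08, 0, 0, 0], [0, 0, 0.06, 0, 0, 0], [0, 0, 0.05, 0, 0, 0], [0, 0, 0.03, 0, 0, 0], [0, 0, 0, 0, 0, 0], [0, 0, 0, 0, 0, 0]],
  ],
)

```text
clock: 10.65
eef_pos: [0.5324, -0.1015, 0.1118]
tool_rot: [-0.007, 1.0, 0.0, -0.0]
ft_force: [-3.3, 3.5, 2.9]
grip_width: 0.0382
```

```bash
python3 -c "
from st import *
plan(w(-.04,-.11,.108)); feel(14); plan(w(-.04,-.11,.108)); 
s,t=pads()
import h,cv2
cv2.imwrite('pics/s6.png',cv2.resize(cv2.cvtColor(s['color'],cv2.COLOR_RGB2BGR)[120:270,180:340],None,fx=4,fy=4))
"
```

```text
t 10.65 pos [ 0.5324 -0.1015  0.1118] w 0.0382 turn [ 0.003 -0.004  0.005] shift now [ 0.001 -0.01   0.077] shift after turn [ 0.001 -0.01   0.077] q6 -0.2
F [-2.118  4.053  2.628] sd [0.76 0.67 0.45] M [1.126 0.5   0.048] sdM [0.08  0.075 0.021] tau [ -2.1097 -41.8923  23.728   -1.2552  -1.3331   0.057 ] sd [0.1779 0.0676 0.1737 0.1006 0.1124 0.004 ] pos [ 0.5327 -0.1018  0.1117] clock 11.35
beam coords [np.float64(-0.0397), np.float64(-0.1098)]
t 11.35 pos [ 0.5327 -0.102   0.1116] w 0.0387 turn [-0.001 -0.002  0.003] shift now [ 0.007 -0.001  0.072] shift after turn [ 0.007 -0.001  0.072] q6 -0.2
s [301.9 240.5] 75
s [219.4 146.4] 29
t [186.4 199.9] 38
t [321.  198.8] 35
```

View pics/s6.png

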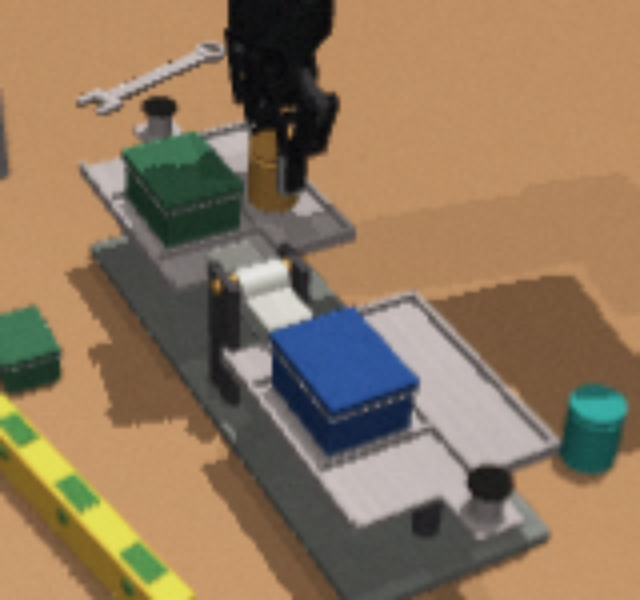

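```bash
cat >> st.py <<'E'
def padpred(c,th,side):
    import h
    y=.238*side
    r=[0,y*np.cos(th),.110+y*np.sin(th)]
    return h.proj(c,w(0,r[1],r[2]))[0]
def angle(n=1):
    import cv2
    # scene-cam pad centroid row displacement against the row at the start (stop, -0.055)
    base={1:(301.5,243),-1:(219.2,144)};out=[]
    for i in range(n):
        s=camera("scene");hsv=cv2.cvtColor(s["color"],cv2.COLOR_RGB2HSV);m=cv2.inRange(hsv,(0,0,0),(180,255,50));k,l,stt,ce=cv2.connectedComponentsWithStats(m)
        for sd in(1,-1):
            r=[(padpred(s,t,sd)-padpred(s,-.055,sd))[1] for t in(-.055,0,.055)]
            for i in range(1,k):
                if 20<stt[i,4]<110 and np.hypot(*(ce[i]-base[sd]-[0,r[1]]))<8:
                    out.append((sd,stt[i,4],round(float(np.interp((ce[i][1]-base[sd][1])*(1 if r[2]>0 else -1),np.array(r)*(1 if r[2]>0 else -1),[-.055,0,.055])),4)))
    print("angle",out,"rows/rad",r)
    return s
E
python3 -c "
from st import *
angle(2);plan(w(-.04,-.11,.108))"
```

```text
angle [(1, np.int32(73), -0.0185), (-1, np.int32(29), -0.0162), (1, np.int32(73), -0.0185), (-1, np.int32(29), -0.0162)] rows/rad [np.float64(0.0), np.float64(3.4680551664787345), np.float64(6.990883492881181)]
t 11.55 pos [ 0.5327 -0.102   0.1116] w 0.0386 turn [-0.001 -0.002  0.002] shift now [ 0.006 -0.001  0.072] shift after turn [ 0.006 -0.001  0.072] q6 -0.2
```

Emit:
send_rows(
  increments=[
    [[0.02, 0.02, -0.01, 0, 0, 0], [0.02, 0.02, -0.01, 0, 0, 0], [0, 0, 0, 0, 0, 0]],
  ],
)

```text
clock: 11.92
eef_pos: [0.5317, -0.1016, 0.1131]
tool_rot: [-0.006, 1.0, -0.002, 0.001]
ft_force: [2.5, -3.5, 1.1]
grip_width: 0.0385
```

```bash
python3 -c "
from st import *
feel(8);angle(1);plan(w(-.04,-.11,.108))"
```

```text
F [ 2.422 -2.192  1.113] sd [0.37 0.71 0.22] M [-0.491 -0.536 -0.028] sdM [0.03  0.036 0.021] tau [ 1.12510e+00 -4.16638e+01  2.07809e+01  1.15170e+00  5.55200e-01
 -2.82000e-02] sd [0.0283 0.0088 0.0086 0.0113 0.0037 0.0027] pos [ 0.5311 -0.1008  0.1128] clock 12.325
beam coords [np.float64(-0.0413), np.float64(-0.1088)]
angle [(1, np.int32(72), -0.0308), (-1, np.int32(33), -0.0252)] rows/rad [np.float64(0.0), np.float64(3.4680551664787345), np.float64(6.990883492881181)]
t 12.375 pos [ 0.5306 -0.1003  0.1126] w 0.0385 turn [-0.005 -0.003  0.001] shift now [-0.035 -0.034  0.092] shift after turn [-0.035 -0.034  0.092] q6 -0.2
```

Emit:
send_rows(
  increments=[
    [[-0.02, -0.016, 0, 0, 0, 0], [0, 0, 0, 0, 0, 0], [0, 0, 0, 0, 0, 0]],
  ],
)

```text
clock: 12.75
eef_pos: [0.5308, -0.1003, 0.1122]
tool_rot: [-0.007, 1.0, 0.0, -0.001]
ft_force: [0.3, 1.1, 2.1]
grip_width: 0.0379
```

```bash
python3 -c "
from st import *
import cv2
feel(8);s=angle(1)
cv2.imwrite('pics/s7.png',cv2.resize(cv2.cvtColor(s['color'],cv2.COLOR_RGB2BGR)[130:190,220:290],None,fx=10,fy=10,interpolation=cv2.INTER_CUBIC))
plan(w(-.04,-.11,.108))"
```

```text
F [-0.816  1.611  1.38 ] sd [0.61 0.69 0.48] M [0.482 0.15  0.007] sdM [0.121 0.096 0.028] tau [-8.00300e-01 -4.21713e+01  2.29931e+01 -4.19800e-01 -5.66400e-01
  8.40000e-03] sd [0.2613 0.099  0.2856 0.1886 0.1517 0.0076] pos [ 0.5308 -0.1003  0.1122] clock 13.15
beam coords [np.float64(-0.0415), np.float64(-0.1083)]
angle [(1, np.int32(73), -0.0249), (-1, np.int32(34), -0.0228)] rows/rad [np.float64(0.0), np.float64(3.4680551664787345), np.float64(6.990883492881181)]
t 13.2 pos [ 0.5309 -0.1003  0.1122] w 0.0388 turn [ 0.004 -0.012  0.004] shift now [-0.03  -0.033  0.084] shift after turn [-0.03  -0.033  0.085] q6 -0.2
```

View pics/s7.png

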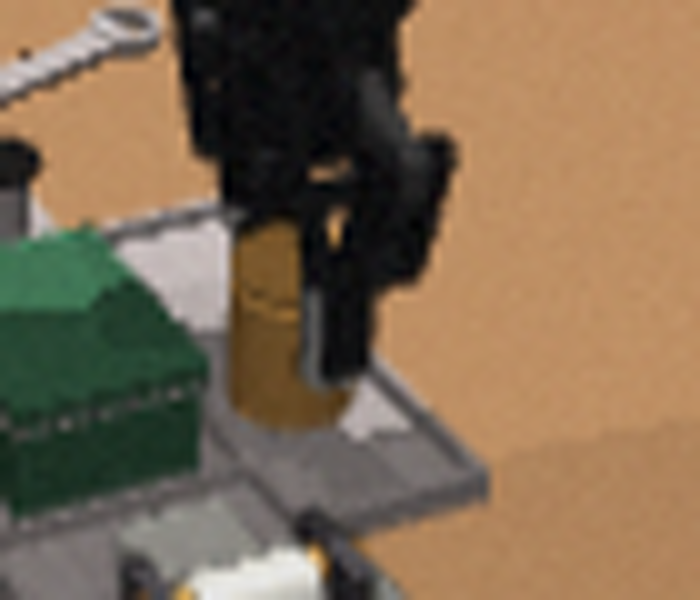

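Emit:
send_rows(
  increments=[
    [[0, 0, -0.06, 0, 0, 0], [0, 0, -0.12, 0, 0, 0], [-0.03, -0.12, 0, -0.06, 0, 0], [0, -0.12, 0, -0.06, 0, 0], [0, 0, 0, 0, 0, 0], [0, 0, 0, 0, 0, 0], [0, 0, 0, 0, 0, 0]],
  ],
)

```text
clock: 14.08
eef_pos: [0.533, -0.1128, 0.1213]
tool_rot: [-0.007, 1.0, 0.01, -0.001]
ft_force: [-0.7, -0.7, -5.5]
grip_width: 0.0385
```

```bash
python3 -c "
from st import *
feel(18);plan(w(-.04,-.12,.1098))"
```

```text
F [-0.091  0.181 -4.768] sd [0.43 0.53 0.48] M [-0.033  0.009  0.005] sdM [0.027 0.037 0.025] tau [-9.60000e-03 -4.57803e+01  2.48162e+01  4.21000e-02  9.16000e-02
 -2.00000e-04] sd [0.0298 0.0185 0.0063 0.0006 0.0019 0.    ] pos [ 0.5331 -0.1128  0.1215] clock 14.975
beam coords [np.float64(-0.0394), np.float64(-0.1208)]
t 14.975 pos [ 0.5331 -0.1129  0.1214] w 0.0385 turn [ 0.117 -0.005  0.002] shift now [0.011 0.013 0.233] shift after turn [0.012 0.018 0.233] q6 -0.23
```

Emit:
send_rows(
  increments=[
    [[0, 0, 0.05, 0, 0, 0], [0, 0, 0.05, 0, 0, 0], [0, 0, 0.04, 0, 0, 0], [0, 0, 0.03, 0, 0, 0], [0, 0, 0.03, 0, 0, 0], [0, 0, 0, 0, 0, 0]],
  ],
)

```text
clock: 15.72
eef_pos: [0.5331, -0.1122, 0.1115]
tool_rot: [-0.007, 1.0, 0.011, -0.0]
ft_force: [-1.9, 2.5, 0.3]
grip_width: 0.0384
```

```bash
python3 -c "
from st import *
feel(12);angle(1);plan(w(-.04,-.12,.1098))"
```

```text
F [-1.36   3.084  0.558] sd [0.38 0.45 0.51] M [0.795 0.254 0.04 ] sdM [0.068 0.04  0.02 ] tau [ -1.6234 -43.1317  23.7504  -0.7608  -0.9237   0.0445] sd [0.1246 0.1181 0.1098 0.0278 0.086  0.0004] pos [ 0.5332 -0.1124  0.1116] clock 16.325
beam coords [np.float64(-0.0393), np.float64(-0.1204)]
angle [(1, np.int32(73), -0.0185), (-1, np.int32(29), -0.0162)] rows/rad [np.float64(0.0), np.float64(3.4680551664787345), np.float64(6.990883492881181)]
t 16.375 pos [ 0.5333 -0.1125  0.1116] w 0.0384 turn [ 0.119 -0.003  0.002] shift now [0.015 0.01  0.035] shift after turn [0.015 0.011 0.035] q6 -0.23
```

Emit:
send_rows(
  increments=[
    [[0.006, 0.01, 0.01, 0, 0, 0], [0.006, 0.01, 0.01, 0, 0, 0], [0, 0, 0, 0, 0, 0], [0, 0, 0, 0, 0, 0]],
  ],
)

```text
clock: 16.88
eef_pos: [0.5331, -0.1123, 0.1107]
tool_rot: [-0.006, 1.0, 0.01, 0.0]
ft_force: [1.0, -0.4, 1.2]
grip_width: 0.0383
```

```bash
python3 -c "
from st import *
feel(14);angle(1);plan(w(-.04,-.12,.1098))"
```

```text
F [ 2.166 -1.604  0.629] sd [0.6  0.87 0.53] M [-0.272 -0.5   -0.031] sdM [0.161 0.094 0.039] tau [ 5.61700e-01 -4.25166e+01  2.11150e+01  1.04600e+00  2.82900e-01
 -2.23000e-02] sd [0.3214 0.0063 0.2736 0.2256 0.1855 0.0091] pos [ 0.533  -0.1122  0.1107] clock 17.575
beam coords [np.float64(-0.0396), np.float64(-0.1202)]
angle [(1, np.int32(73), -0.009), (-1, np.int32(33), -0.006)] rows/rad [np.float64(0.0), np.float64(3.4680551664787345), np.float64(6.990883492881181)]
t 17.625 pos [ 0.5326 -0.1118  0.1105] w 0.0384 turn [ 0.115 -0.004  0.001] shift now [ 0.001 -0.003  0.014] shift after turn [ 0.001 -0.003  0.014] q6 -0.23
```

Emit:
send_rows(
  increments=[
    [[0, 0, -0.08, 0, 0, 0], [0, 0, -0.12, 0, 0, 0], [0, 0, 0, -0.2, 0, 0], [0, 0, 0, -0.2, 0, 0], [0, 0, 0.05, 0, 0, 0], [0, 0, 0.05, 0, 0, 0], [0, 0, 0.05, 0, 0, 0], [0, 0, 0.02, 0, 0, 0]],
  ],
)

```text
clock: 18.62
eef_pos: [0.5325, -0.1113, 0.1121]
tool_rot: [-0.006, 0.999, 0.045, -0.001]
ft_force: [-1.3, -2.5, -0.7]
grip_width: 0.0387
```

```bash
python3 -c "
from st import *
feel(8);angle(1);plan(w(-.04,-.12,.1098))"
```

```text
F [-1.108 -1.84  -1.288] sd [0.33 0.41 0.38] M [-0.587  0.257 -0.015] sdM [0.044 0.028 0.022] tau [ 1.11880e+00 -4.44917e+01  2.35385e+01 -4.64000e-02  1.02590e+00
 -2.77000e-02] sd [0.0375 0.0615 0.0281 0.0201 0.0183 0.0013] pos [ 0.5326 -0.1111  0.112 ] clock 19.025
beam coords [np.float64(-0.0399), np.float64(-0.1191)]
angle [(1, np.int32(72), -0.0166), (-1, np.int32(29), -0.014)] rows/rad [np.float64(0.0), np.float64(3.4680551664787345), np.float64(6.990883492881181)]
t 19.075 pos [ 0.5326 -0.111   0.1121] w 0.0386 turn [ 0.517 -0.004  0.002] shift now [ 0.002 -0.023  0.043] shift after turn [ 0.002 -0.019  0.045] q6 -0.27
```

Emit:
send_rows(
  increments=[
    [[0, 0, -0.08, 0, 0, 0], [0, 0, -0.08, 0, 0, 0], [0, 0.11, 0, 0.1, 0, 0], [0, 0.11, 0, 0.1, 0, 0], [0, 0, 0.06, 0, 0, 0], [0, 0, 0.06, 0, 0, 0], [0, 0, 0.05, 0, 0, 0], [0, 0, 0.03, 0, 0, 0]],
  ],
)

```text
clock: 20.08
eef_pos: [0.5326, -0.0998, 0.1112]
tool_rot: [-0.007, 1.0, 0.028, -0.0]
ft_force: [-0.7, 3.9, 0.0]
grip_width: 0.0387
```

```bash
python3 -c "
from st import *
feel(8);angle(1);plan(w(-.04,-.108,.109))"
```

```text
F [ 0.031  3.456 -0.014] sd [0.2  0.56 0.59] M [0.599 0.03  0.005] sdM [0.04  0.041 0.031] tau [-1.60090e+00 -4.33682e+01  2.32471e+01 -2.20500e-01 -6.88900e-01
  8.70000e-03] sd [0.0633 0.1124 0.1216 0.0532 0.0343 0.0022] pos [ 0.5326 -0.1003  0.111 ] clock 20.475
beam coords [np.float64(-0.0397), np.float64(-0.1083)]
angle [(1, np.int32(76), -0.0138), (-1, np.int32(32), -0.0104)] rows/rad [np.float64(0.0), np.float64(3.4680551664787345), np.float64(6.990883492881181)]
t 20.525 pos [ 0.5326 -0.1004  0.111 ] w 0.0382 turn [ 0.317 -0.001  0.001] shift now [0.005 0.006 0.041] shift after turn [0.005 0.009 0.04 ] q6 -0.23
```

Emit:
send_rows(
  increments=[
    [[0, 0.013, 0.015, 0, 0, 0], [0, 0.012, 0.015, 0, 0, 0], [0, 0, 0, 0, 0, 0], [0, 0, 0, 0, 0, 0]],
  ],
)

```text
clock: 21.02
eef_pos: [0.5326, -0.0999, 0.1094]
tool_rot: [-0.006, 1.0, 0.027, -0.0]
ft_force: [0.8, -1.8, -1.3]
grip_width: 0.0387
```

```bash
python3 -c "
from st import *
feel(12);angle(1);plan(w(-.04,-.108,.109))"
```

```text
F [ 0.512 -2.543 -0.614] sd [0.39 0.53 0.59] M [-0.728 -0.155 -0.021] sdM [0.025 0.022 0.044] tau [ 1.28050e+00 -4.33482e+01  2.21991e+01  6.13700e-01  9.97200e-01
  2.40000e-03] sd [0.0466 0.0519 0.0023 0.0188 0.034  0.0019] pos [ 0.5324 -0.0993  0.1095] clock 21.625
beam coords [np.float64(-0.04), np.float64(-0.1073)]
angle [(1, np.int32(72), -0.0012), (-1, np.int32(28), 0.0005)] rows/rad [np.float64(0.0), np.float64(3.4680551664787345), np.float64(6.990883492881181)]
t 21.675 pos [ 0.5323 -0.099   0.1095] w 0.0384 turn [ 0.316 -0.005  0.002] shift now [-0.001 -0.02   0.008] shift after turn [-0.001 -0.02   0.009] q6 -0.23
```

Emit:
send_rows(
  increments=[
    [[0, -0.01, 0, 0, 0, 0], [0, 0, 0, 0, 0, 0], [0, 0, 0, 0, 0, 0]],
  ],
)

```text
clock: 22.05
eef_pos: [0.5323, -0.0991, 0.1094]
tool_rot: [-0.007, 1.0, 0.028, -0.001]
ft_force: [0.5, -1.3, -0.0]
grip_width: 0.0385
```

```bash
python3 -c "
from st import *
feel(12);angle(1);plan(w(-.04,-.108,.109))"
```

```text
F [0.224 0.367 0.176] sd [0.31 0.76 0.49] M [-0.01  -0.106 -0.009] sdM [0.127 0.032 0.031] tau [-3.33700e-01 -4.30213e+01  2.24290e+01  2.50900e-01  5.67000e-02
  7.40000e-03] sd [0.3004 0.041  0.0453 0.0591 0.1761 0.0018] pos [ 0.5323 -0.0991  0.1094] clock 22.65
beam coords [np.float64(-0.04), np.float64(-0.1071)]
angle [(1, np.int32(73), -0.002), (-1, np.int32(28), 0.0005)] rows/rad [np.float64(0.0), np.float64(3.4680551664787345), np.float64(6.990883492881181)]
t 22.7 pos [ 0.5323 -0.0991  0.1094] w 0.0384 turn [ 0.321 -0.005  0.003] shift now [-0.    -0.018  0.008] shift after turn [-0.    -0.017  0.009] q6 -0.23
```

Emit:
send_rows(
  increments=[
    [[0, -0.03, 0, 0, 0, 0], [0, -0.03, 0, 0, 0, 0], [0, -0.02, 0, 0, 0, 0], [0, 0.01, 0, 0, 0, 0], [0, 0, 0, 0, 0, 0], [0, 0, 0, 0, 0, 0]],
  ],
)

```text
clock: 23.45
eef_pos: [0.5322, -0.1033, 0.1091]
tool_rot: [-0.006, 1.0, 0.027, -0.001]
ft_force: [0.0, 0.9, -0.2]
grip_width: 0.0387
```

```bash
python3 -c "
from st import *
feel(12);angle(1);plan(w(-.04,-.111,.109))"
```

```text
F [-0.232 -0.13  -0.857] sd [0.45 0.93 0.41] M [-0.169  0.074  0.011] sdM [0.148 0.039 0.03 ] tau [ 1.55600e-01 -4.37071e+01  2.30987e+01  1.91000e-02  3.34700e-01
 -4.40000e-03] sd [0.3444 0.0612 0.0374 0.0031 0.1996 0.0062] pos [ 0.5323 -0.1033  0.1091] clock 24.05
beam coords [np.float64(-0.0401), np.float64(-0.1113)]
angle [(1, np.int32(75), 0.003), (-1, np.int32(29), 0.0018)] rows/rad [np.float64(0.0), np.float64(3.4680551664787345), np.float64(6.990883492881181)]
t 24.1 pos [ 0.5323 -0.1033  0.1092] w 0.0383 turn [ 0.313 -0.006  0.   ] shift now [-0.002  0.006  0.004] shift after turn [-0.002  0.006  0.004] q6 -0.23
```

Bench moment estimates agree at about 0.54 N m, so the balance point is about 0.111 m. The weight is at 0.111–0.112 m and the beam is level. I'll open the fingers slightly and watch for movement.

Emit:
send_rows(
  increments=[
    [[0, 0, 0, 0, 0, 0]],
  ],
  grip=0.42,
)

```text
clock: 24.22
eef_pos: [0.5326, -0.1028, 0.1094]
tool_rot: [-0.006, 1.0, 0.028, -0.0]
ft_force: [0.2, 0.4, 0.7]
grip_width: 0.0495
```

```bash
python3 -c "
from st import *
angle(3);plan(w(-.04,-.111,.109)); print(get_obs()['ft_force'])"
```

```text
angle [(1, np.int32(74), -0.0042), (-1, np.int32(31), -0.0059), (1, np.int32(74), -0.0042), (-1, np.int32(32), -0.0049), (1, np.int32(74), -0.0042), (-1, np.int32(32), -0.0049)] rows/rad [np.float64(0.0), np.float64(3.4680551664787345), np.float64(6.990883492881181)]
t 24.375 pos [ 0.5327 -0.1028  0.1095] w 0.0497 turn [ 0.319 -0.001  0.002] shift now [ 0.006 -0.004  0.009] shift after turn [ 0.006 -0.003  0.009] q6 -0.23
[0.49208688 0.66085637 1.20239007]
```

Emit:
send_rows(
  increments=[
    [[0, 0, 0, 0, 0, 0], [0, 0, 0, 0, 0, 0]],
  ],
  grip=0.28,
)

```text
clock: 24.62
eef_pos: [0.5325, -0.1029, 0.1093]
tool_rot: [-0.007, 1.0, 0.028, -0.0]
ft_force: [0.1, 1.0, -0.1]
grip_width: 0.0611
```

```bash
python3 -c "
from st import *
import cv2
s=angle(2);plan(w(-.04,-.111,.109)); print(get_obs()['ft_force'])
cv2.imwrite('pics/s8.png',cv2.resize(cv2.cvtColor(s['color'],cv2.COLOR_RGB2BGR)[110:270,190:330],None,fx=5,fy=3.7))"
```

```text
angle [(1, np.int32(73), -0.0047), (-1, np.int32(32), -0.0049), (1, np.int32(75), -0.0049), (-1, np.int32(32), -0.0049)] rows/rad [np.float64(0.0), np.float64(3.4680551664787345), np.float64(6.990883492881181)]
t 24.725 pos [ 0.5324 -0.1029  0.1093] w 0.0615 turn [ 0.317 -0.004  0.002] shift now [ 0.    -0.001  0.005] shift after turn [ 0.    -0.001  0.005] q6 -0.23
[ 0.3929574   0.05268273 -0.20143855]
```

View pics/s8.png

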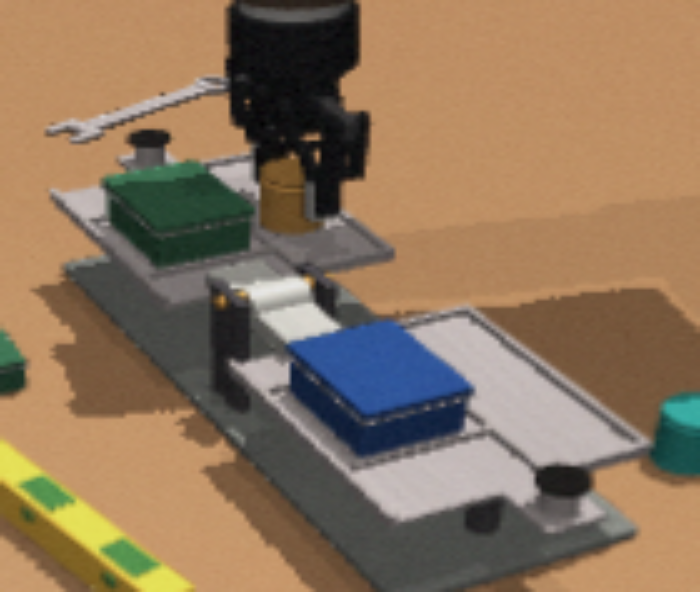

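Emit:
send_rows(
  increments=[
    [[0, 0.005, -0.1, 0, 0, 0], [0, 0.011, -0.2, 0, 0, 0], [0, 0.017, -0.3, 0, 0, 0], [0, 0.022, -0.4, 0, 0, 0], [0, 0.028, -0.5, 0, 0, 0], [0, 0.03, -0.6, 0, 0, 0], [0, 0, 0, 0, 0, 0]],
  ],
)

```text
clock: 25.6
eef_pos: [0.5345, -0.1036, 0.2183]
tool_rot: [-0.007, 1.0, 0.027, 0.003]
ft_force: [-0.3, 0.1, 0.3]
grip_width: 0.0618
```

```bash
python3 -c "
from st import *
import cv2
s=angle(2);plan(w(-.04,-.111,.3)); print(get_obs()['ft_force'])
cv2.imwrite('pics/s9.png',cv2.resize(cv2.cvtColor(s['color'],cv2.COLOR_RGB2BGR)[110:270,190:330],None,fx=5,fy=3.7))"
```

```text
angle [(1, np.int32(73), -0.0047), (-1, np.int32(32), -0.0049), (1, np.int32(74), -0.0042), (-1, np.int32(32), -0.0049)] rows/rad [np.float64(0.0), np.float64(3.4680551664787345), np.float64(6.990883492881181)]
t 25.7 pos [ 0.5327 -0.1032  0.215 ] w 0.0616 turn [0.315 0.003 0.002] shift now [ 0.004  0.097 -1.696] shift after turn [ 0.005  0.004 -1.699] q6 -0.23
[-0.82856106 -0.14744471 -0.07163898]
```

View pics/s9.png

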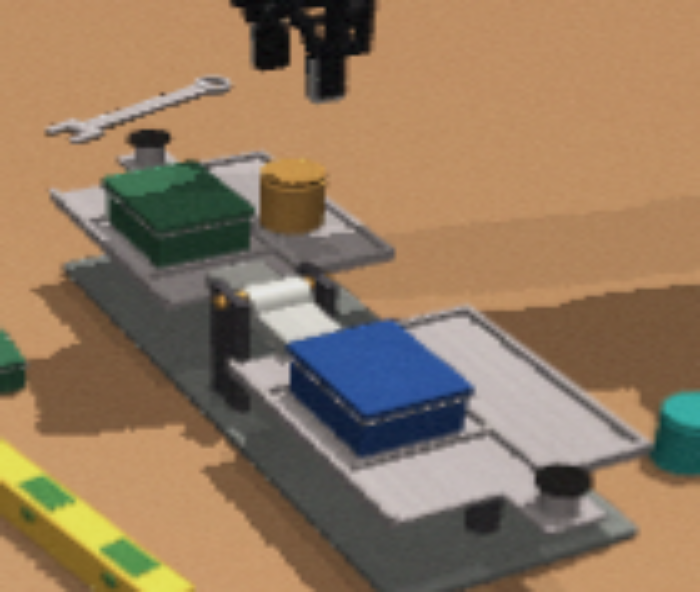

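The weight stands upright and free in the right lane, the gripper is clear above it, and the beam is still level. Handing in.

```bash
python3 -c "
from st import *
angle(1)
print(job_done())"
```

```text
angle [(1, np.int32(75), -0.0049), (-1, np.int32(32), -0.0049)] rows/rad [np.float64(0.0), np.float64(3.4680551664787345), np.float64(6.990883492881181)]
the job is handed in; nothing more can be done
None
```

I carried the brass weight from the low left tray to the front lane of the right tray, beside the large green tin, and let go with the beam level. It is handed in, at about 26 s on the clock; no verdict is reported.

- **Feeling the imbalance:** I pressed the tray with the held weight instead of using the pads. It came out at about 0.54 N m, which puts the balance point about 111 mm from the pivot.
- **Last checks:** The camera put the beam at about -0.005 rad. It stayed there from letting go, through the retreat, until hand-in. The weight looked upright and free, both tins were in their pockets, and the gripper was about 100 mm clear.
- **What disagreed:**
    - The single imbalance readings scattered from 0.47 to 0.58 N m, because the weight leaned slightly in the grip and side forces came and went. The weight can be off by only 0.042 N m, so I relied on the average, two agreeing readings near level, and watching the release.
    - The beam moved about 0.007 rad as the fingers opened, then stayed put.
    - Early on, joint 6 ran into its range limit and tilted the tool; I turned the gripper half a turn the other way and carried on.

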